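# Snug up the gel-plate stack with a tapered feeler blade

### The arm

A 6-joint arm with a two-finger parallel gripper is mounted at the origin on the work surface. World frame = base frame: x ahead of the robot, y to its left, z up, the work surface at z = 0. Lengths are in m, angles in rad, forces in N, time in s.
With the tool pointing down it reaches from about 0.3 to 0.75 m from the base axis. Payload 8.5 kg.
Tool frame: the origin (TCP) lies midway between the tips of the shut fingers; the grasp point (between the pads) lies 19 mm behind it (bot.grip_depth is the distance from the TCP to the grasp point, in m); y points along the fingers, z is the direction in which the jaws open and shut, and the axes are right-handed (so a half turn about y gives the same grasp; the last joint's range is limited). The gripper opens to 85 mm and grips with 20 to 120 N. Pads are 22 mm wide; open, the fingers measure 114 mm over their backs; the gripper's body (76 mm by 85 mm) begins 54 mm behind the grasp point. The pads swing forward as they close: fully open they stand 13 mm farther back than shut.
Start: joints at [0.907, 0.381, 1.297, -0, 1.464, -0.215], TCP at [0.239, 0.496, 0.202] pointing down, gripper open.
Joint ranges: [-3.11, 3.11], [-0.89, 2.33], [0.22, 2.48], [-1.42, 4.56], [0.17, 2.85], [-2.88, 2.88]. Speed limits (rad/s): [2.39, 2.39, 3.14, 3.14, 3.14, 3.14].

### API

Orientations are given as a unit quaternion [x, y, z, w].
In Python, from station import bot, snapshot, job gives the robot as it stands. The module is installed in compiled form; this text tells all that it offers.
- The arm moves only by the tool servo_tool, never from a script. Its arguments are lists of equal length, an entry for each row: "fingers": the finger opening in mm, from 0 to 85.4; "travel": the shift along the tool's x, y, z in mm, a list of three; "rotation": the turn, a rotation vector about the tool's x, y, z in rad, a list of three. In form: {"fingers": [fingers, ...], "travel": [[x, y, z], ...], "rotation": [[ax, ay, az], ...]}. A call has 1 to 12 rows; each row shifts and turns the commanded pose from where the row before left it, along the tool's axes as they then stand; what a row does not reach is not made up. A row lasts 1/12 s, in which the tool goes at most 41.7 mm and 7.16 degrees, less where a joint would pass 70% of its speed; a pose out of reach is approached as far as the arm can. A call is refused whole if a number of a shift passes 41.7 or a number of a turn 0.125, either way. A call with a gripper value outside its range is refused whole. The fingers move at their own pace and stop on an object; the grip force is fixed at half the most. Time passes only in rows, so rows that do not move let the fingers close. It gives the time, the measured TCP pose, the force and the opening at its end, in the units of the state.
- bot.observe(): the state, without advancing time (a new reading comes with each control period).
- snapshot(name): name is "scene" or "top" or "wrist"; returns a dict with "color" (480x640x3 uint8, red, green, blue), "camera_matrix" (3x3 intrinsics, pixels), "camera_from_world" (4x4, takes a point from world to camera coordinates); the wrist camera has in their place "mount" (4x4, takes a point from camera to tool coordinates, whose origin is the TCP and whose axes are the tool frame's). Camera axes: x right, y down, z forward; pixel columns grow to the right and rows downward; lengths in m; the calibration is good to about 2 mm. A picture is of the moment at which its call begins: read the wrist's pose just before it. There is no depth.
- job.job_done(): hands the job in, once; it reports no verdict.
The state is a dict: "time_s": time; "joint_positions": joint angles; "qvel": joint speeds; "joint_efforts": joint torques, N m; "tcp_pos": TCP position; "tool_rot": TCP orientation; "force": force on the tool from outside, world axes, zero at the start; "wrist_torque": the same for the moment, N m; "finger_gap": opening from 0.0 (shut) to 1.0 (fully open).
Only numpy, scipy, OpenCV 4.12 (cv2) and the standard library are available. Lean on these libraries where they do the work, as an engineer would, in place of code of your own. Each camera call takes 0.05 s, during which the arm holds its last target.

### The job

Take the tapered feeler blade out of the green rack and, keeping hold of it, slide it tip first down the gap between the tall end wall of the gel casting chamber and the glass plates, until it drags and the plates are lightly pinched. Do not force it, the glass must not be strained; let go and leave the blade standing upright in the gap, snug, with the other things on the bench left where they are.

Things in the scene. Friction and masses are not known exactly. Their poses are not given: they have to be found in the camera images.
- caster: Gel casting chamber, fixed: grey base 150 x 150 x 10 mm, white end walls, clear side walls, holding upright glass plates. Origin: centre of the underside, z up. At its -x end stands the TALL rigid end wall: top 105 mm above the bench, 12 mm thick (x), 124 mm wide (y), inner face upright at x = -45 mm. All other walls and the plates are at most 95 mm high; the floor inside is 10 mm up.
- gap_wall (a point): Upper inner edge of the tall end wall, mid-width (caster x = -45, y = 0, z = 105 mm). Axes as the caster: +x points across the gap to the glass, y runs along the gap. The gap from here to the first plate is 4.5 to 7.5 mm wide, different each time and not measured.
- plates_level (a point): Point on the end wall's inner face level with the plates' top edge (caster x = -45, y = 0, z = 95 mm). The glass plates are 100 mm wide in y, centred. They are backed by a stiff rubber pad and give way to +x, about 22 N/mm.
- blade: Tapered feeler blade, loose, 30 to 55 g: aluminium tongue 85 mm long, 30 mm wide (y), under a grey handle 20 (x) x 40 (y) x 50 mm (z = 85 to 135). Origin: at tip level under the handle's middle, z up. Tongue: upright flat face at x = -5 mm, sloping face to +x; 2 mm thick at the tip, 1 mm thicker per 10 mm up. It goes in with the flat face to the end wall: same yaw as the caster.
- blade_grip (a point): Grip point of the blade: middle of the handle in x and y, 113 mm above the tip, 28 mm above the handle's underside, 22 mm below its top. Axes as the blade. Pinch it across its 40 mm width (y) from above.
- blade_tip (a point): Middle of the blade's tip edge (blade x = -4, y = 0, z = 0); the flat face is 1 mm to its -x side. The tip goes 25 to 55 mm below the plates' top before the blade meets both sides; then the pinch grows about 1.7 N per mm. Snug: pinch of about 3 to 12 N, felt as a drag of about 3 to 12 N on pushing down; over 20 N strains the glass. Friction holds it when let go.
- rack: Tall green tube rack, fixed, 70 (x) x 150 (y) x 95 mm. Origin: centre of the underside. The blade hangs upright in a 14 x 35 mm slot in the middle of its top, same yaw as the rack: handle resting on the top, tip 10 mm above the bench. Three capped tubes, 35 mm or more from the middle in y, stand 11 mm above the top.
- bottle: Bystander: glass jar with white cap, 60 mm across, 110 mm high. Origin: centre of its underside.
- tipbox: Bystander: green pipette-tip box with clear cover, 120 x 85 x 85 mm. Origin: centre of its underside.
- tuberack: Bystander: low orange tube rack, 90 x 75 x 26 mm, with small tubes standing 14 mm out. Origin: centre of its underside.
There are look-alikes about, which are no part of the job. Of the things like the caster, leave any that is yellow; of the rest the larger one is meant. Several things have the shape of the blade; the one meant has the colours described above.

How it is judged:
By the outcome, as a careful person would: the job done as asked, in the order asked, and still so for the second after the job is handed in, with the robot touching nothing.
It also fails if it takes over 64 s, if anything falls off the work surface, if the arm or the gripper's body presses on something with over 40 N, if the wrist force passes 120 N, or if a joint passes its speed limit or range.

## Working session

There is one attempt and no reset: what is moved stays moved. The work goes in short steps, Python scripts to look and compute and a tool call to move; the robot and the scene stay as the last step left them, time stands still between calls to the robot, and variables do not carry over. Pictures are saved under pics/ and viewed, and the job is handed in when it is done.

Besides the shell and the picture viewer there is one more tool, called after "Request:" as a command line: name --argument value ..., lists and objects as JSON in quotes. servo_tool: Moves the arm, as the interface text tells. Its arguments: {"type":"object","properties":{"fingers":{"type":"array"},"travel":{"type":"array"},"rotation":{"type":"array"}},"required":["fingers","travel","rotation"]}

```bash
mkdir -p pics; cat > h.py <<'E'
import numpy as np, cv2
from station import bot, snapshot, job
from scipy.spatial.transform import Rotation as R
def take(n,f):
    s=bot.observe(); d=snapshot(n)
    cv2.imwrite('pics/'+f+'.png',d['color'][:,:,::-1])
    K=np.array(d['camera_matrix'])
    if 'mount' in d:
        T=np.eye(4);T[:3,:3]=R.from_quat(s['tool_rot']).as_matrix();T[:3,3]=s['tcp_pos']
        C=np.linalg.inv(T@np.array(d['mount']))
    else: C=np.array(d['camera_from_world'])
    np.savez('pics/'+f+'.npz',K=K,C=C)
    return s
def cam(f):
    d=np.load('pics/'+f+'.npz');return d['K'],d['C']
def tri(obs):
    A=[]
    for f,(u,v) in obs:
        K,C=cam(f);P=K@C[:3];A+= [u*P[2]-P[0],v*P[2]-P[1]]
    A=np.array(A);x=np.linalg.lstsq(A[:,:3],-A[:,3],rcond=None)[0]
    return x,[np.round(proj(f,x)-np.array(p),1) for f,p in obs]
def proj(f,x):
    K,C=cam(f);q=K@(C[:3,:3]@x+C[:3,3]);return q[:2]/q[2]
def onz(f,p,z):
    K,C=cam(f);d=C[:3,:3].T@np.linalg.inv(K)@np.array([p[0],p[1],1.]);o=-C[:3,:3].T@C[:3,3]
    return o+d*(z-o[2])/d[2]
def crop(f,x0,y0,x1,y1,k,out):
    im=cv2.imread('pics/'+f+'.png')[y0:y1,x0:x1];cv2.imwrite('pics/'+out+'.png',cv2.resize(im,None,fx=k,fy=k,interpolation=cv2.INTER_CUBIC))
E
python3 - <<'E'
from h import *
print(bot.observe())
for n in('scene','top','wrist'): take(n,n+'0')
print(np.round(cam('top0')[0],1),np.round(cam('top0')[1],3),np.round(cam('scene0')[1],3))
E
```

```text
{'time_s': 0.0, 'joint_positions': array([ 9.06689712e-01,  3.81214461e-01,  1.29827963e+00,  3.76541623e-06,
        1.46357346e+00, -2.15289470e-01]), 'qvel': array([ 1.80383596e-03,  5.93904193e-05,  4.77301672e-04,  2.61227936e-04,
       -9.36279973e-04,  1.01143644e-03]), 'joint_efforts': array([-1.39910968e-03, -4.48460484e+01, -2.31284684e+01, -2.08535571e-04,
        4.67544218e-03,  4.65339298e-06]), 'tcp_pos': array([0.23843012, 0.49526112, 0.20149553]), 'tool_rot': array([ 0.68984778, -0.15757559,  0.15712927, -0.6889052 ]), 'force': array([-0.35832425, -0.37512012,  0.13002616]), 'wrist_torque': array([-0.01978546, -0.00607526, -0.05903746]), 'finger_gap': 0.9941247782685476}
[[504.4   0.  315.5]
 [  0.  504.4 243.2]
 [  0.    0.    1. ]] [[-0.011 -1.    -0.015  0.011]
 [-0.997  0.012 -0.078  0.543]
 [ 0.078  0.014 -0.997  1.284]
 [ 0.     0.     0.     1.   ]] [[-0.613  0.79   0.017  0.342]
 [ 0.482  0.391 -0.784 -0.183]
 [-0.626 -0.473 -0.621  1.478]
 [ 0.     0.     0.     1.   ]]
```

View pics/scene0.png

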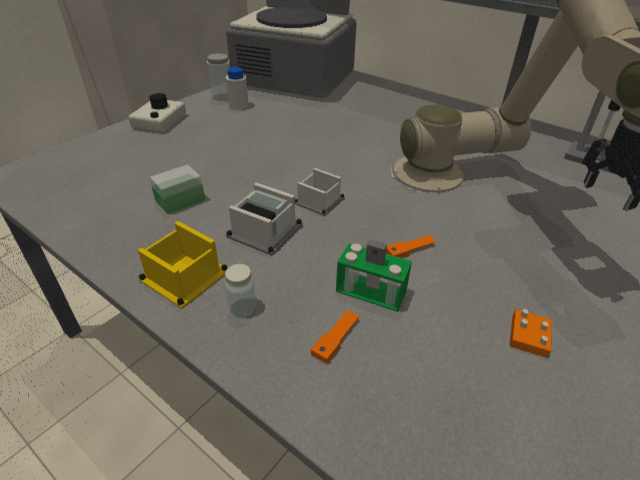

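View pics/top0.png

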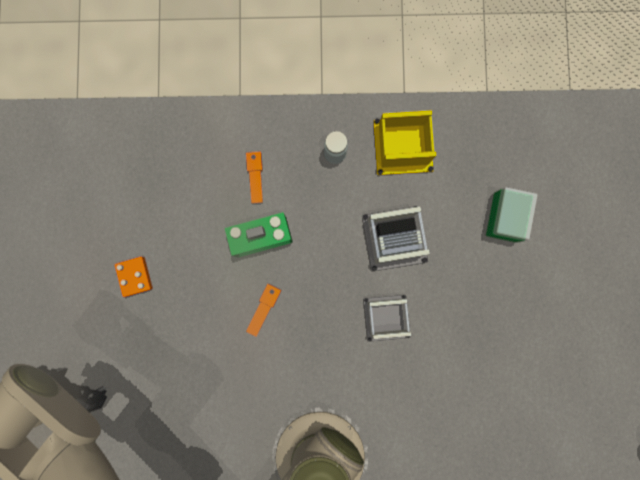

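View pics/wrist0.png

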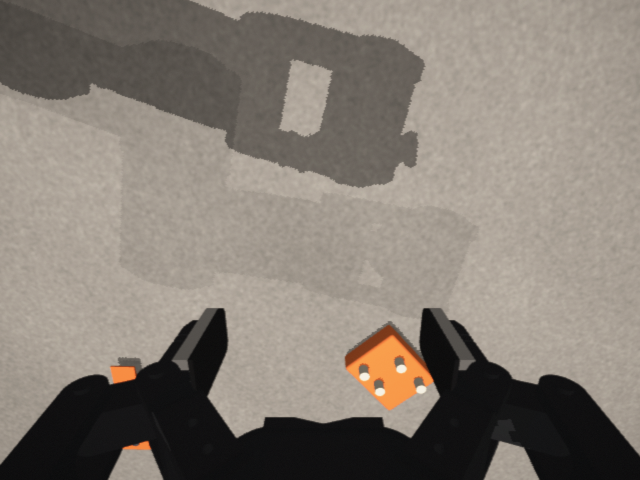

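Scene view: blade-like things are orange at top(256,178), orange at top(264,310) and grey-handled in the green rack at top(255,232), so I choose the last. Caster-like things are yellow at (405,142), small white at (388,318) and larger white at (398,238), so again the last. I'll check both in close crops.

```bash
python3 - <<'E'
from h import *
crop('top0',210,195,310,270,8,'c1'); crop('top0',350,190,450,285,6,'c2');crop('scene0',215,170,425,315,3.8,'c3')
E
```

```text
(no output)
```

View pics/c1.png

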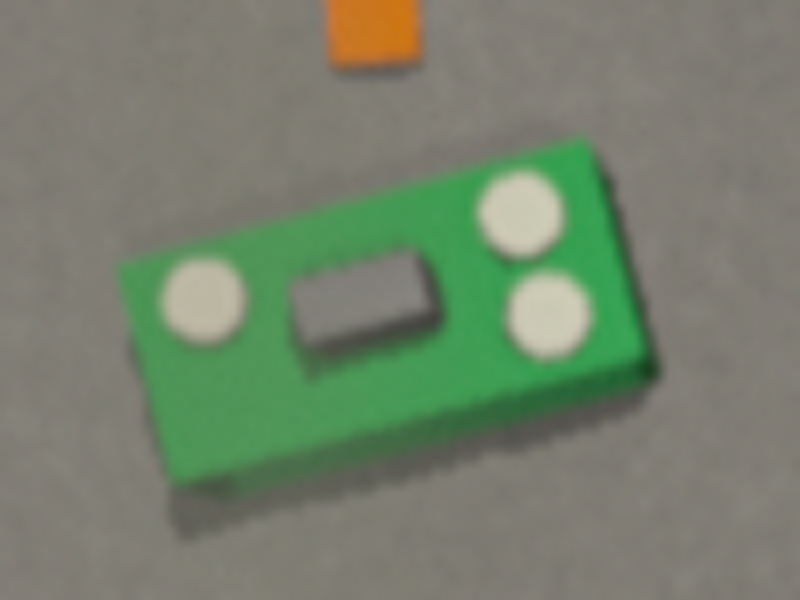

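View pics/c2.png

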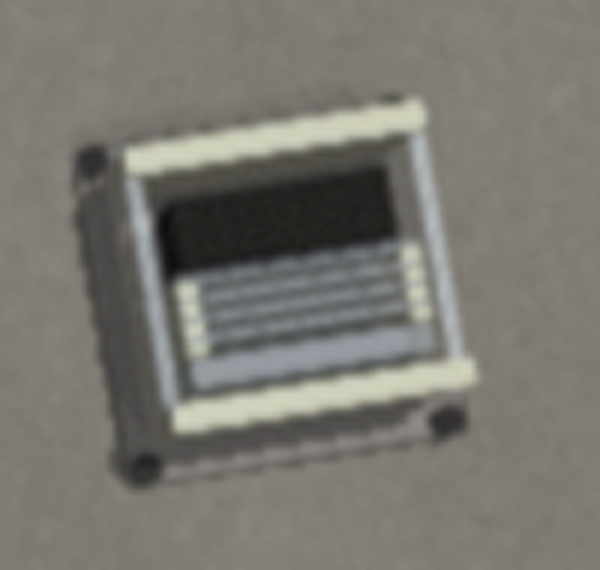

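View pics/c3.png

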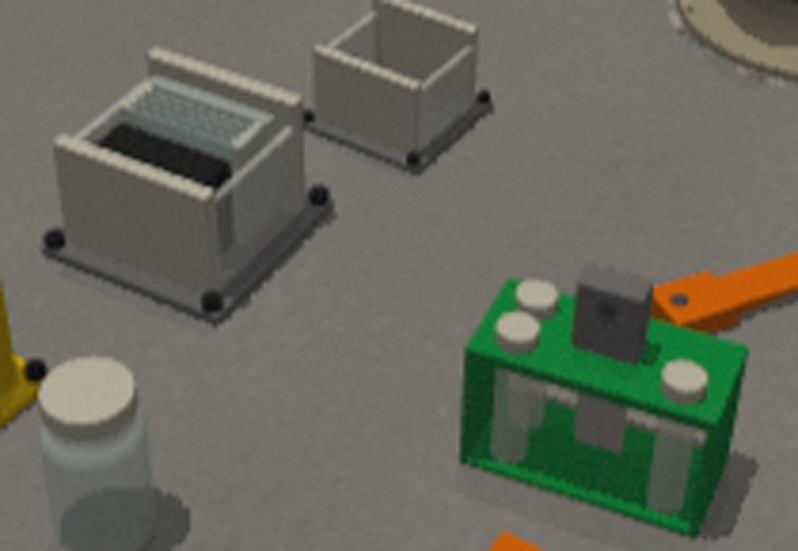

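Crops: the grey handle with aluminium tongue stands in the green rack, and the big white caster has its taller wall on the robot side (scene crop (225,80)), with the plates next to it and the black pad behind. Now measuring coarse positions.

```bash
python3 - <<'E'
from h import *
g=lambda p,o,k:(p[0]/k+o[0]-.5+.5/k,p[1]/k+o[1]-.5+.5/k)
print('blade top',tri([('top0',g((361,296),(210,195),8)),('scene0',g((613,281),(215,170),3.8))]))
# caster wall near: outer? top corners left/right mid
print('tallwall L',tri([('top0',g((178,420),(350,190),6)),('scene0',g((152,52),(215,170),3.8))]))
print('tallwall R',tri([('top0',g((474,372),(350,190),6)),('scene0',g((300,100),(215,170),3.8))]))
for p in((120,265),(588,142),(172,483),(648,362)): print('rack',onz('top0',g(p,(210,195),8),.095))
for p in((178,412),(470,362),(178,430),(475,382)): print('wall',onz('top0',g(p,(350,190),6),.105))
s=bot.observe();M=R.from_quat(s['tool_rot']).as_matrix();print(np.round(M,3))
d=snapshot('wrist');print(np.round(d['mount'],3),np.round(d['camera_matrix'],1),bot.grip_depth)
E
```

```text
blade top (array([0.56221931, 0.14553367, 0.14502533]), [array([ 0., -0.]), array([0.1, 0. ])])
tallwall L (array([ 0.52352004, -0.17777066,  0.14424741]), [array([ 13.6, -13.3]), array([21.6,  0.9])])
tallwall R (array([ 0.4862825 , -0.23299331,  0.08133847]), [array([-16.3,  11.4]), array([-22. ,  -4.9])])
rack [0.57786045 0.22642956 0.095     ]
rack [0.61395835 0.08249683 0.095     ]
rack [0.51070917 0.21031444 0.095     ]
rack [0.54596039 0.0645696  0.095     ]
wall [ 0.4977928  -0.14973135  0.105     ]
wall [ 0.5164834  -0.26725114  0.105     ]
wall [ 0.4905592  -0.14957819  0.105     ]
wall [ 0.50841384 -0.26902133  0.105     ]
[[ 0.901 -0.001  0.434]
 [-0.434 -0.001  0.901]
 [-0.    -1.    -0.001]]
[[ 0.     0.948  0.319 -0.082]
 [ 0.001 -0.319  0.948 -0.171]
 [ 1.    -0.    -0.001  0.001]
 [ 0.     0.     0.     1.   ]] [[338.1   0.  323.2]
 [  0.  338.1 242.5]
 [  0.    0.    1. ]] 0.0187
```

Request:
servo_tool --fingers '[85,85,85,85,85,85,85]' --travel '[[0,-10,0],[0,-10,0],[0,-10,0],[0,-10,0],[0,-10,0],[0,0,0],[0,0,0]]' --rotation '[[0,-0.115,0],[0,-0.115,0],[0,-0.115,0],[0,-0.115,0],[0,-0.115,0],[0,-0.115,0],[0,0,0]]'

```text
time_s: 0.78
tcp_pos: [0.2387, 0.4956, 0.2524]
tool_rot: [-0.702, -0.087, 0.086, 0.702]
force: [-0.1, 0.6, -0.5]
finger_gap: 0.998
```

```bash
cat >> h.py <<'E'
def go(x,y,z):
    s=bot.observe();M=R.from_quat(s['tool_rot']).as_matrix()
    d=np.array([x,y,z])-s['tcp_pos']
    print('t',round(s['time_s'],2),'tcp',np.round(s['tcp_pos'],4),'need tool mm',np.round(M.T@d*1000,1),'toolz',np.round(M[:,2],3),'toolx',np.round(M[:,0],3),'yaw',round(np.arctan2(-M[0,2],M[1,2]),4),'F',np.round(s['force'],2),'gap',round(s['finger_gap'],3),'q',np.round(s['joint_positions'],2))
E
python3 -c "
from h import *
go(.562,.1455,.24)"
```

```text
t 0.78 tcp [0.2387 0.4956 0.2524] need tool mm [ 228.7   12.4 -418.1] toolz [-0.243  0.97   0.   ] toolx [0.97  0.243 0.001] yaw 0.2453 F [-0.07  0.57 -0.54] gap 0.998 q [ 0.91  0.35  1.2  -0.    1.59 -0.91]
```

Request:
servo_tool --fingers '[85,85,85,85,85,85,85,85,85,85,85,85]' --travel '[[17,0,-34],[17,0,-34],[17,0,-34],[17,0,-34],[17,0,-34],[17,0,-34],[17,0,-34],[17,0,-34],[17,0,-34],[17,0,-34],[17,0,-34],[0,0,-10]]' --rotation '[[0,0,0],[0,0,0],[0,0,0],[0,0,0],[0,0,0],[0,0,0],[0,0,0],[0,0,0],[0,0,0],[0,0,0],[0,0,0],[0,0,0]]'

```text
time_s: 1.78
tcp_pos: [0.5148, 0.1635, 0.2509]
tool_rot: [0.703, 0.082, -0.083, -0.702]
force: [-0.5, -0.3, -1.1]
finger_gap: 0.99
```

Request:
servo_tool --fingers '[85,85,85]' --travel '[[0,0,0],[0,0,0],[0,0,0]]' --rotation '[[0,0,0],[0,0,0],[0,0,0]]'

```text
time_s: 2.03
tcp_pos: [0.5111, 0.1683, 0.2521]
tool_rot: [-0.702, -0.085, 0.085, 0.702]
force: [-0.3, 0.5, -0.6]
finger_gap: 0.994
```

```bash
python3 -c "
from h import *
go(.562,.1455,.24)
take('wrist','w1')"
```

```text
t 2.03 tcp [0.5111 0.1683 0.2521] need tool mm [ 44.   12.1 -34.3] toolz [-0.239  0.971  0.   ] toolx [ 0.971  0.239 -0.   ] yaw 0.2409 F [-0.32  0.51 -0.65] gap 0.994 q [ 0.1   0.33  1.23  0.    1.58 -1.71]
```

View pics/w1.png

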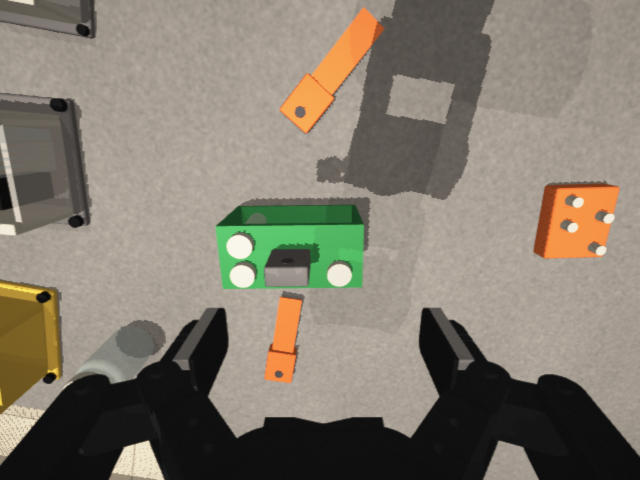

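Request:
servo_tool --fingers '[85,85,85,85]' --travel '[[22,10,-17],[22,10,-17],[0,0,0],[0,0,0]]' --rotation '[[0,0,0],[0,0,0],[0,0,0],[0,0,0]]'

```text
time_s: 2.42
tcp_pos: [0.5626, 0.1455, 0.2312]
tool_rot: [-0.702, -0.084, 0.086, 0.702]
force: [-0.1, 1.2, -0.6]
finger_gap: 1.0
```

```bash
python3 -c "
from h import *
go(.562,.1455,.24)
take('wrist','w2')
crop('w1',210,195,370,295,5,'w1c');crop('w2',220,130,420,280,4,'w2c')"
```

```text
t 2.42 tcp [0.5626 0.1455 0.2312] need tool mm [-0.6 -8.8  0.1] toolz [-0.239  0.971  0.   ] toolx [ 0.971  0.239 -0.002] yaw 0.2413 F [-0.07  1.16 -0.6 ] gap 1.0 q [ 0.05  0.42  1.15  0.    1.57 -1.76]
```

View pics/w1c.png

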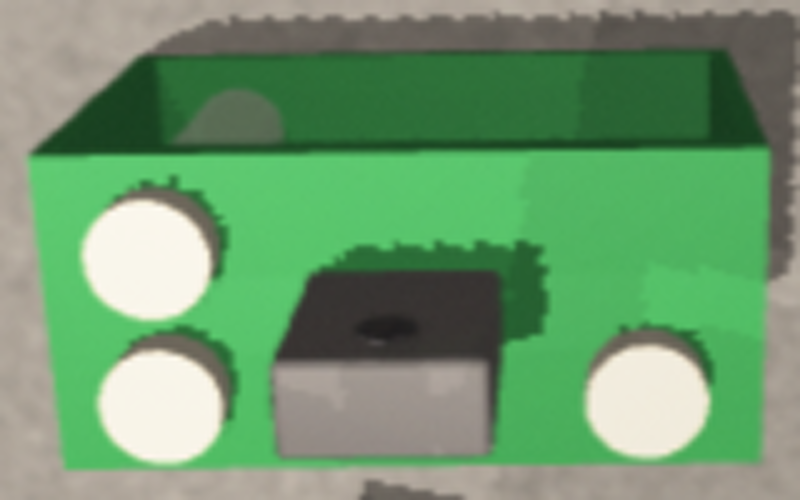

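View pics/w2c.png

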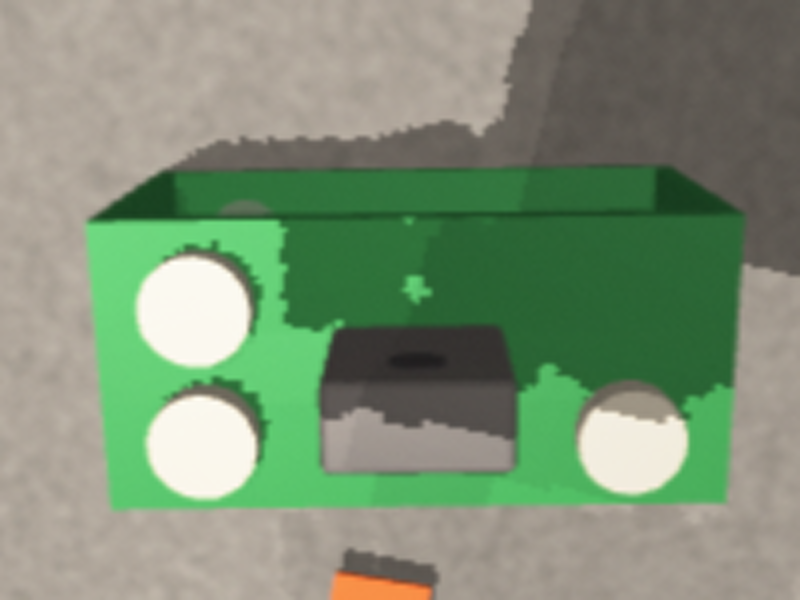

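The handle's top face shows in both wrist views, w1 crop centre about (385,410) and w2 crop centre about (419,427); the open side shows the rack is hollow. Triangulating the corners.

```bash
python3 - <<'E'
from h import *
g=lambda p,o,k:(p[0]/k+o[0]-.5+.5/k,p[1]/k+o[1]-.5+.5/k)
a=[(275,362),(493,360),(492,457),(279,459)];b=[(321,384),(516,382),(515,469),(324,472)]
P=[]
for i in range(4):
    x,r=tri([('w1',g(a[i],(210,195),5)),('w2',g(b[i],(220,130),4))]);print(np.round(x,4),r)
Q=lambda z:np.array([onz('w2',g(p,(220,130),4),z) for p in b])
P=Q(.145);c=P.mean(0);print(np.round(P,4),c)
e=P[1]-P[0]+P[2]-P[3];print('yaw',np.arctan2(-e[0],e[1]),np.linalg.norm(e)/2)
P=np.array([onz('w1',g(p,(210,195),5),.145) for p in a]);print(P.mean(0));e=P[1]-P[0]+P[2]-P[3];print('yaw',np.arctan2(-e[0],e[1]),np.linalg.norm(e)/2)
go(c[0],c[1],.107)
E
```

```text
[0.5591 0.126  0.1402] [array([-0.1, -0.1]), array([0.1, 0.1])]
[0.5497 0.1641 0.1393] [array([-0.2, -0.2]), array([0.2, 0.2])]
[0.5658 0.1679 0.1449] [array([-0.2, -0.2]), array([0.2, 0.2])]
[0.5756 0.1306 0.1447] [array([-0.1, -0.1]), array([0.1, 0.1])]
[[0.5577 0.1259 0.145 ]
 [0.5481 0.1631 0.145 ]
 [0.5657 0.1676 0.145 ]
 [0.5755 0.1305 0.145 ]] [0.56172682 0.14675433 0.145     ]
yaw 0.2546697149223406 0.03842585092561776
[0.56148858 0.14732289 0.145     ]
yaw 0.2508857084617048 0.038663208045511606
t 2.47 tcp [0.5622 0.1458 0.2321] need tool mm [ -0.2 125.1   1. ] toolz [-0.24   0.971  0.   ] toolx [ 0.971  0.24  -0.   ] yaw 0.2419 F [0.76 0.6  0.01] gap 0.994 q [ 0.05  0.42  1.15  0.    1.57 -1.76]
```

Top face measures about 143 mm, agreeing with the text's 145. Descending.

Request:
servo_tool --fingers '[72,72,72,72,72,72,72,72]' --travel '[[0,25,1],[0,25,0],[0,25,0],[0,20,0],[0,15,0],[0,10,0],[0,5,0],[0,0,0]]' --rotation '[[0,-0.01,0],[0,0,0],[0,0,0],[0,0,0],[0,0,0],[0,0,0],[0,0,0],[0,0,0]]'

```text
time_s: 3.13
tcp_pos: [0.562, 0.1463, 0.107]
tool_rot: [-0.701, -0.089, 0.089, 0.702]
force: [0.3, 0.8, -0.7]
finger_gap: 0.84
```

Request:
servo_tool --fingers '[60,52,45,36,30,30,30,30]' --travel '[[0,0,0],[0,0,0],[0,0,0],[0,0,0],[0,0,0],[0,0,0],[0,0,0],[0,0,0]]' --rotation '[[0,0,0],[0,0,0],[0,0,0],[0,0,0],[0,0,0],[0,0,0],[0,0,0],[0,0,0]]'

```text
time_s: 3.8
tcp_pos: [0.563, 0.1459, 0.1083]
tool_rot: [-0.702, -0.089, 0.088, 0.702]
force: [-1.1, 0.7, 6.7]
finger_gap: 0.447
```

```bash
python3 -c "
from h import *
go(.562,.1455,.24)
take('wrist','w3')"
```

```text
t 3.8 tcp [0.563  0.1459 0.1083] need tool mm [-8.000e-01 -1.317e+02 -1.000e-01] toolz [-0.249  0.969 -0.   ] toolx [0.969 0.249 0.002] yaw 0.2511 F [-1.06  0.7   6.68] gap 0.447 q [ 0.05  0.52  1.36  0.    1.27 -1.77]
```

View pics/w3.png

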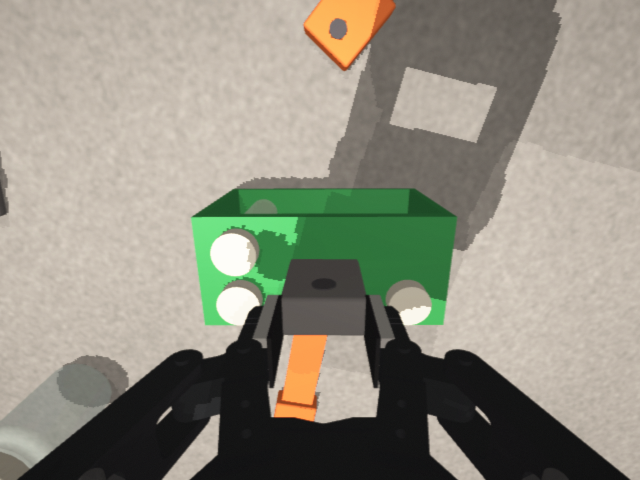

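Gripped (opening 38 mm, handle between the pads). Lifting straight up.

Request:
servo_tool --fingers '[30,30,30,30,30,30,30,30,30]' --travel '[[0,-8,0],[0,-15,0],[0,-20,0],[0,-20,0],[0,-22,0],[0,-22,0],[0,-23,0],[0,0,0],[0,0,0]]' --rotation '[[0,0,0],[0,0,0],[0,0,0],[0,0,0],[0,0,0],[0,0,0],[0,0,0],[0,0,0],[0,0,0]]'

```text
time_s: 4.6
tcp_pos: [0.5628, 0.1458, 0.2384]
tool_rot: [0.702, 0.089, -0.088, -0.701]
force: [-0.3, 1.0, -1.2]
finger_gap: 0.44
```

```bash
python3 -c "
from h import *
go(.562,.1455,.24)
take('wrist','w4');take('scene','s4')
crop('s4',330,140,440,290,5,'s4c');crop('w4',220,120,420,340,3,'w4c')"
```

```text
t 4.6 tcp [0.5628 0.1458 0.2384] need tool mm [-0.9 -1.6 -0. ] toolz [-0.248  0.969 -0.001] toolx [0.969 0.248 0.003] yaw 0.2511 F [-0.27  0.97 -1.16] gap 0.44 q [ 0.05  0.41  1.14 -0.    1.59 -1.77]
```

View pics/w4c.png

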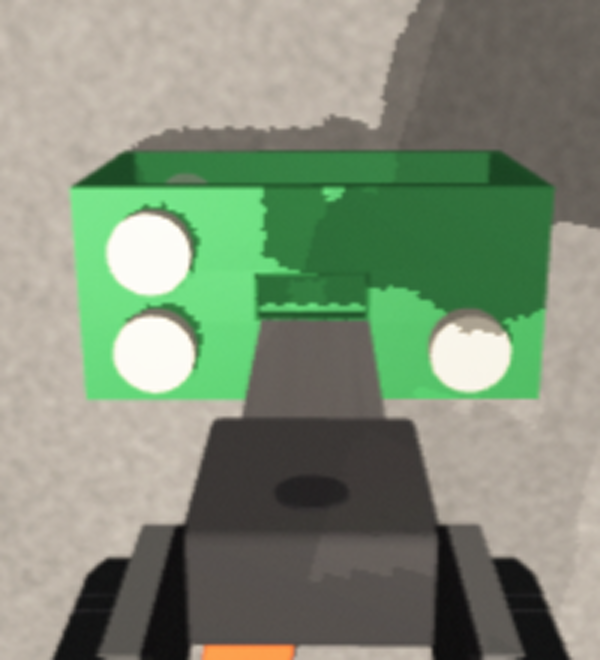

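View pics/s4c.png

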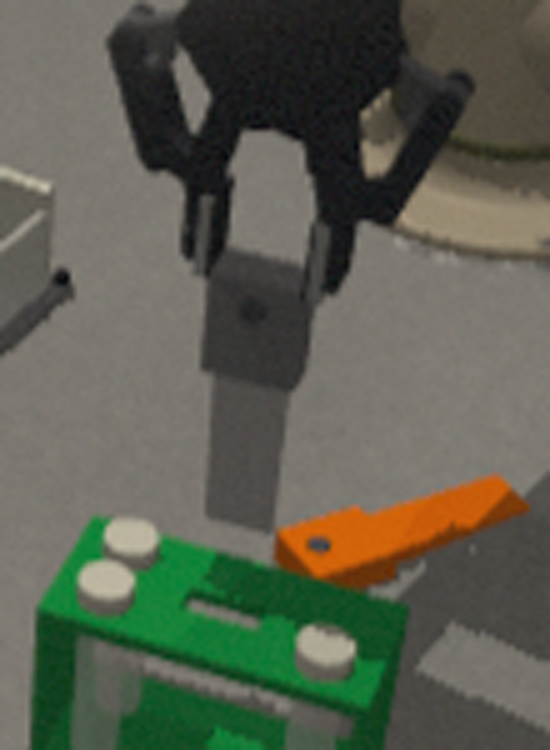

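```bash
python3 - <<'E'
from h import *
s=bot.observe();M=R.from_quat(s['tool_rot']).as_matrix();t=np.array(s['tcp_pos'])
def f(p,ty):
    K,C=cam('w4');
    T=np.eye(4);T[:3,:3]=M;T[:3,3]=t
    Ct=np.linalg.inv(C@T); # tool from cam
    d=Ct[:3,:3]@np.linalg.inv(K)@np.array([p[0],p[1],1.]);o=Ct[:3,3]
    return np.round((o+d*(ty-o[1])/d[1])*1000,1)
h=lambda u,v:(u/3+220-.33,v/3+120-.33)
for n,p,ty in(('tipL',(260,320),.0983),('tipR',(370,320),.0983),('tongue top L',(243,418),.0133),('R',(383,418),.0133),('handle bot L',(213,420),.0133),('handle bot R',(414,420),.0133),('top L',(186,526),-.0367),('top R',(436,526),-.0367),('far L',(189,643),-.0367),('far R',(434,643),-.0367)): print(n,f(h(*p),ty))
E
```

```text
tipL [ -3.6  98.3 -13.8]
tipR [-3.6 98.3 16.7]
tongue top L [ -8.   13.3 -12.9]
R [-8.1 13.3 14.6]
handle bot L [ -7.6  13.3 -18.8]
handle bot R [-7.6 13.3 20.7]
top L [-10.5 -36.7 -18.1]
top R [-10.6 -36.7  19.2]
far L [  9.8 -36.7 -18.5]
far R [  9.7 -36.7  19.6]
```

```bash
cat >> h.py <<'E'
def blade_lines(flip):
    s=-1 if flip else 1
    L=[]
    for y in(-.015,.015):
        L+= [((-.005*s,y,0),(-.005*s,y,.085)),((-.003*s,y,0),(.0055*s,y,.085)),((-.005*s,y,0),(-.003*s,y,0))]
    L+= [((-.005*s,-.015,0),(-.005*s,.015,0)),((-.003*s,-.015,0),(-.003*s,.015,0))]
    for x in(-.01,.01):
        for z in(.085,.135): L.append(((x,-.02,z),(x,.02,z)))
        for y in(-.02,.02): L.append(((x,y,.085),(x,y,.135)))
    return L
def overlay(f,o,Rw,L,x0,y0,k,wh,out):
    im=cv2.imread('pics/'+f+'.png')[y0:y0+wh[1],x0:x0+wh[0]];im=cv2.resize(im,None,fx=k,fy=k,interpolation=cv2.INTER_CUBIC)
    for a,b in L:
        p=[tuple(int(round(c)) for c in ((proj(f,o+Rw@np.array(q))+.5-[x0,y0])*k)) for q in(a,b)]
        cv2.line(im,p[0],p[1],(0,0,255),1,cv2.LINE_AA)
    cv2.imwrite('pics/'+out+'.png',im)
E
python3 - <<'E'
from h import *
s=bot.observe();M=R.from_quat(s['tool_rot']).as_matrix();t=np.array(s['tcp_pos'])
Rw=np.stack([M[:,0],M[:,2],-M[:,1]],1)
o=t+M@[-.0004,.0983,.0005]
for i,fl in enumerate((0,1)): overlay('s4',o,Rw,blade_lines(fl),350,180,8,(50,75),'o%d'%i)
a=cv2.imread('pics/o0.png');b=cv2.imread('pics/o1.png');cv2.imwrite('pics/ob.png',np.hstack([a,b])[:600])
E
```

```text
(no output)
```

View pics/ob.png

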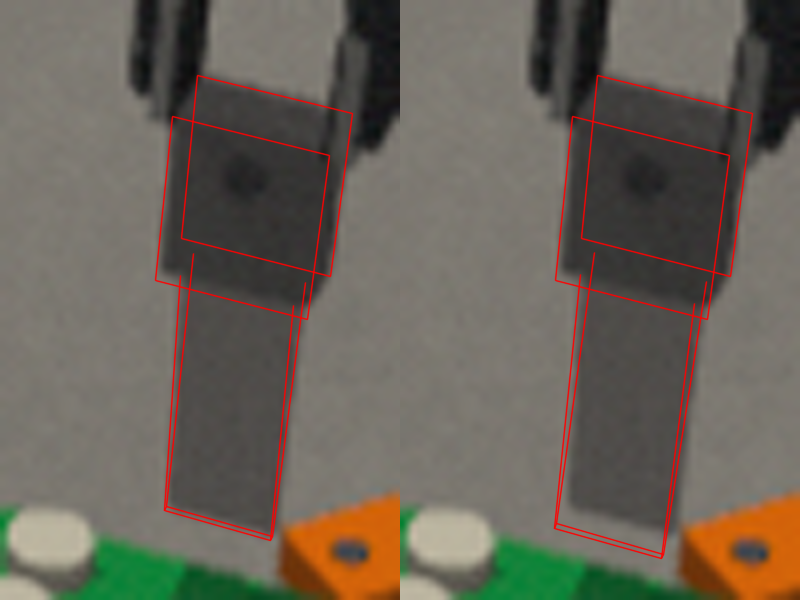

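The wrist ray puts the tip at tool x ≈ -3.6, and the left overlay (flat face towards tool -x) fits the tongue while the flipped one does not. So no half turn is needed; I only turn to the caster's yaw and carry.

Request:
servo_tool --fingers '[30,30,30,30,30,30,30,30,30,30,30,30]' --travel '[[0,-10,0],[0,-10,0],[0,0,-10],[0,0,-20],[0,0,-30],[0,0,-35],[0,0,-35],[0,0,-35],[0,0,-35],[0,0,-30],[0,0,-20],[0,0,0]]' --rotation '[[0,0.049,0],[0,0.049,0],[0,0,0],[0,0,0],[0,0,0],[0,0,0],[0,0,0],[0,0,0],[0,0,0],[0,0,0],[0,0,0],[0,0,0]]'

```text
time_s: 5.7
tcp_pos: [0.6004, -0.1059, 0.2549]
tool_rot: [-0.705, -0.052, 0.054, 0.705]
force: [-0.3, 0.3, -0.2]
finger_gap: 0.443
```

```bash
python3 -c "
from h import *
go(.50,-.11,.26)"
```

```text
t 5.7 tcp [ 0.6004 -0.1059  0.2549] need tool mm [-99.9  -4.8  10.9] toolz [-0.15   0.989  0.   ] toolx [ 0.989  0.15  -0.003] yaw 0.1501 F [-0.33  0.29 -0.21] gap 0.443 q [-0.37  0.46  1.01 -0.    1.67 -2.09]
```

```bash
python3 -c "
from h import *
take('wrist','w5');go(.5,-.11,.26)"
```

```text
t 5.75 tcp [ 0.6003 -0.1036  0.2553] need tool mm [-100.1   -4.5    8.8] toolz [-0.151  0.989  0.001] toolx [ 0.989  0.151 -0.003] yaw 0.1513 F [-1.01  0.53  0.41] gap 0.442 q [-0.36  0.46  1.01 -0.    1.67 -2.09]
```

View pics/w5.png

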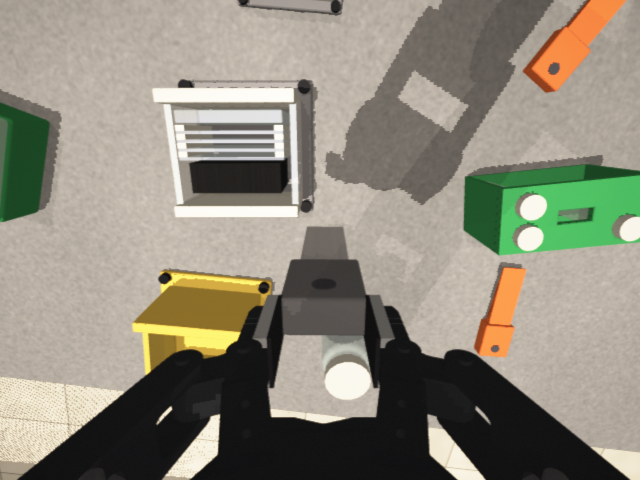

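Wrist view: caster clear at left, tall wall top strip at rows 88–103, columns 155–297, plates right below. Moving sideways for a second view.

Request:
servo_tool --fingers '[30,30,30,30,30,30]' --travel '[[-10,0,-20],[-10,0,-30],[-10,0,-30],[0,0,-20],[0,0,0],[0,0,0]]' --rotation '[[0,0,0],[0,0,0],[0,0,0],[0,0,0],[0,0,0],[0,0,0]]'

```text
time_s: 6.25
tcp_pos: [0.586, -0.2045, 0.2562]
tool_rot: [-0.705, -0.054, 0.055, 0.705]
force: [0.2, 0.0, -0.6]
finger_gap: 0.437
```

```bash
python3 -c "
from h import *
take('wrist','w6');go(.5,-.11,.26)
crop('w5',145,75,325,225,4,'w5c');crop('w6',225,80,425,230,4,'w6c')"
```

```text
t 6.3 tcp [ 0.5862 -0.2036  0.2565] need tool mm [-70.8  -3.3 105.8] toolz [-0.154  0.988  0.001] toolx [ 0.988  0.154 -0.001] yaw 0.1544 F [-0.19 -0.1  -0.21] gap 0.444 q [-0.53  0.48  0.97  0.    1.69 -2.25]
```

View pics/w5c.png

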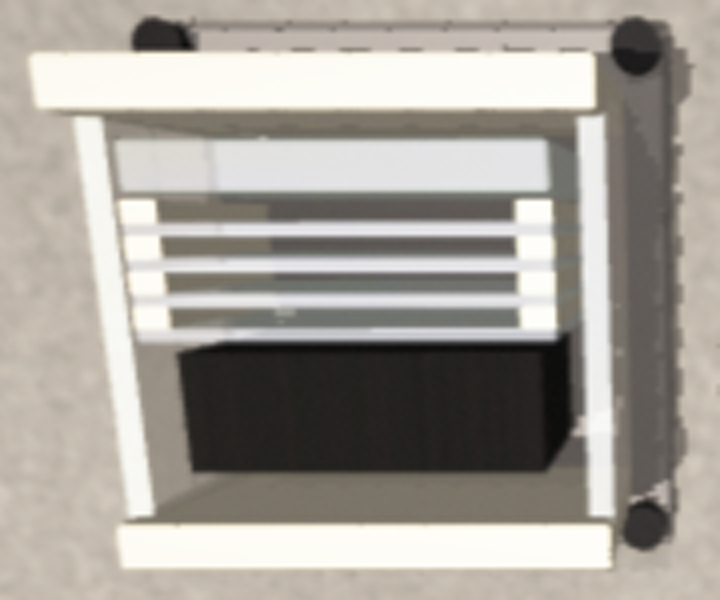

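View pics/w6c.png

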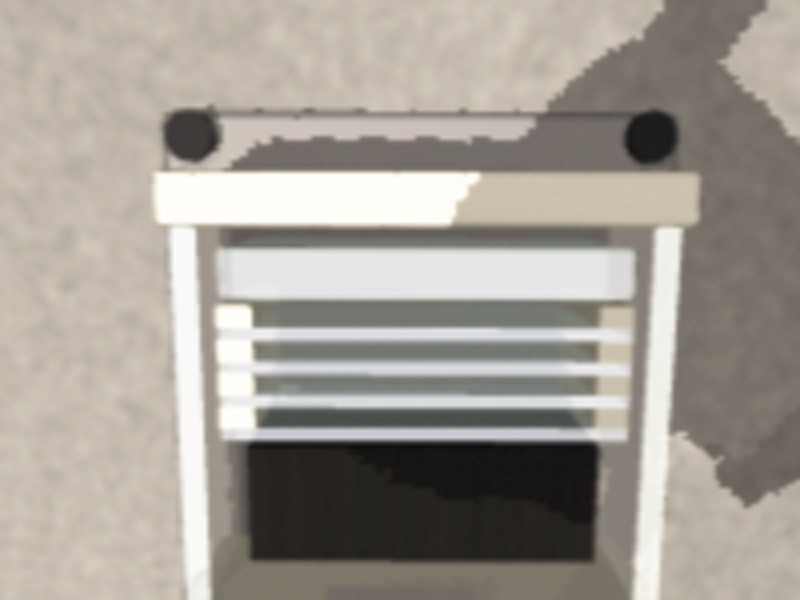

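```bash
python3 - <<'E'
from h import *
g=lambda p,o,k:(p[0]/k+o[0]-.5+.5/k,p[1]/k+o[1]-.5+.5/k)
A=lambda p:g(p,(145,75),4);B=lambda p:g(p,(225,80),4)
a=[(30,55),(596,53),(597,108),(38,108)];b=[(153,173),(699,174),(698,224),(156,224)]
for p,q in zip(a,b):
    x,r=tri([('w5',A(p)),('w6',B(q))]);print(np.round(x,4),r)
for nm,F,pts in(('w5',A,a),('w6',B,b)):
    P=np.array([onz(nm,F(p),.105) for p in pts]);e=P[0]-P[1]+P[3]-P[2]; e=-e
    yaw=np.arctan2(-e[0],e[1]);print(nm,np.round(P,4),'yaw',yaw,'W',np.linalg.norm(e)/2,'inner mid',(P[2]+P[3])/2)
    pl={'w5':[(115,138),(550,138)],'w6':[(217,248),(634,248)]}[nm]
    Q=np.array([onz(nm,F(p),.095) for p in pl]);m=Q.mean(0)
    u=np.array([np.cos(yaw),np.sin(yaw),0]);print(' plate',np.round(Q,4),'gap mm',1000*u@(m-(P[2]+P[3])/2),'lat',1000*np.array([-u[1],u[0],0])@(m-(P[2]+P[3])/2),'thick',1000*u@(P[2]+P[3]-P[0]-P[1])/2)
# refine w.r.t. top0
for p in((178,412),(470,362)): print('top inner',onz('top0',g(p,(350,190),6),.105))
E
```

```text
[ 0.5083 -0.2712  0.1012] [array([-0.,  0.]), array([ 0., -0.])]
[ 0.4894 -0.1485  0.1004] [array([-0.1,  0.2]), array([ 0.1, -0.2])]
[ 0.5003 -0.1467  0.1021] [array([ 0. , -0.1]), array([-0. ,  0.1])]
[ 0.519  -0.2694  0.1017] [array([-0.1,  0.2]), array([ 0.1, -0.2])]
w5 [[ 0.5084 -0.2694  0.105 ]
 [ 0.4897 -0.148   0.105 ]
 [ 0.5006 -0.1464  0.105 ]
 [ 0.5189 -0.2678  0.105 ]] yaw 0.1513932662068394 W 0.12277186132998599 inner mid [ 0.50976158 -0.20710817  0.105     ]
 plate [[ 0.5227 -0.2552  0.095 ]
 [ 0.5079 -0.1572  0.095 ]] gap mm 5.5869492754269725 lat 0.1047339365970608 thick 10.842705494777448
w6 [[ 0.5083 -0.2706  0.105 ]
 [ 0.4898 -0.1495  0.105 ]
 [ 0.5003 -0.1473  0.105 ]
 [ 0.5191 -0.2689  0.105 ]] yaw 0.15225706564821503 W 0.1227624613082013 inner mid [ 0.50967711 -0.20807154  0.105     ]
 plate [[ 0.5227 -0.2558  0.095 ]
 [ 0.5077 -0.1588  0.095 ]] gap mm 5.5509964298816135 lat -0.07272795975507206 thick 10.805745116734668
top inner [ 0.4977928  -0.14973135  0.105     ]
top inner [ 0.5164834  -0.26725114  0.105     ]
```

Wall inner edge mid at (0.510,-0.208), yaw 0.152, gap about 5.5 mm; triangulated height 101–102 mm against the text's 105. Plan: bring the tip between plate top (95) and wall top (105), touch the wall with the flat face, back off a little, then descend.

```bash
cat >> h.py <<'E'
W=np.array([.5100,-.2076]);Y=.152
U=np.array([np.cos(Y),np.sin(Y)]);V=np.array([-U[1],U[0]])
def gc(dx,dy,z):
    p=W+U*dx/1000+V*dy/1000; go(p[0],p[1],z)
    s=bot.observe();d=np.array(s['tcp_pos'][:2])-W;f=s['force'];print('caster-frame tcp mm',np.round([U@d*1000,V@d*1000],2),'F u,v,z',np.round([U@f[:2],V@f[:2],f[2]],2))
E
python3 -c "
from h import *
gc(8.5,-1,.23)"
```

```text
t 6.3 tcp [ 0.5862 -0.2036  0.2565] need tool mm [-67.4  26.6   6.8] toolz [-0.154  0.988  0.001] toolx [ 0.988  0.154 -0.001] yaw 0.1544 F [-0.19 -0.1  -0.21] gap 0.444 q [-0.53  0.48  0.97  0.    1.69 -2.25]
caster-frame tcp mm [75.91 -7.62] F u,v,z [-0.2  -0.07 -0.21]
```

Request:
servo_tool --fingers '[30,30,30,30,30,30]' --travel '[[-15,5,2],[-20,7,2],[-20,8,2],[-12,7,1],[0,0,0],[0,0,0]]' --rotation '[[0,0.002,0],[0,0,0],[0,0,0],[0,0,0],[0,0,0],[0,0,0]]'

```text
time_s: 6.8
tcp_pos: [0.5191, -0.2066, 0.2305]
tool_rot: [-0.705, -0.054, 0.054, 0.705]
force: [-0.4, -0.7, -0.4]
finger_gap: 0.446
```

```bash
python3 -c "
from h import *
take('wrist','w7');take('scene','s7');gc(8.5,-1,.199)
crop('w7',225,110,425,260,4,'w7c');crop('s7',210,130,330,240,5,'s7c')"
```

```text
t 6.9 tcp [ 0.5199 -0.2073  0.2306] need tool mm [-1.4 31.6  0.2] toolz [-0.152  0.988 -0.001] toolx [0.988 0.152 0.001] yaw 0.1526 F [ 0.47 -0.21 -0.79] gap 0.437 q [-0.59  0.38  1.22  0.    1.54 -2.31]
caster-frame tcp mm [ 9.85 -1.16] F u,v,z [ 0.43 -0.28 -0.79]
```

View pics/w7c.png

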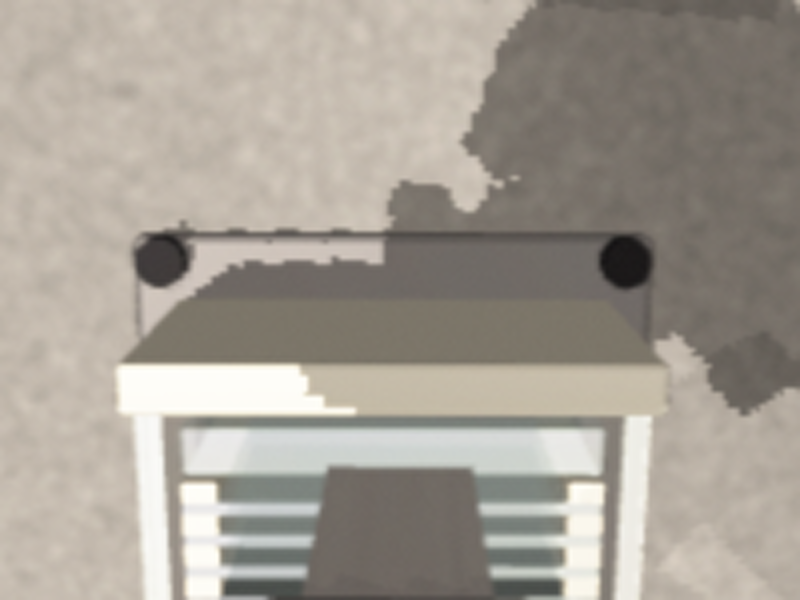

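View pics/s7c.png

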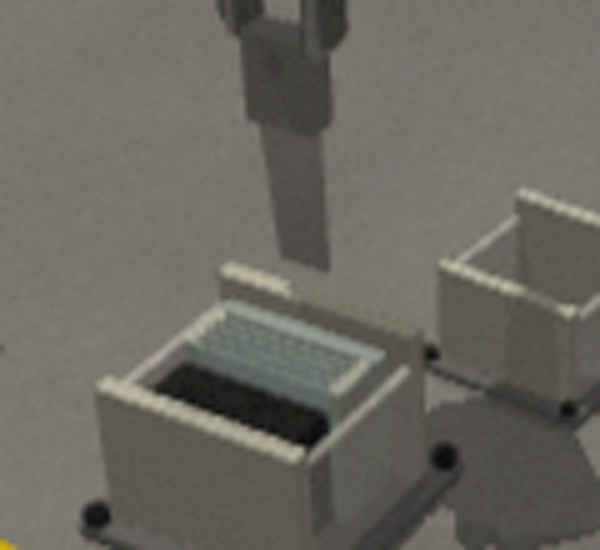

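Above the gap: the tip (crop (328–473,467)) is still 28 mm over the wall and centred on it. Lowering to just above the plate tops.

Request:
servo_tool --fingers '[30,30,30,30,30,30]' --travel '[[0,10,0],[0,10,0],[0,8,0],[0,4,0],[0,0,0],[0,0,0]]' --rotation '[[0,0,0],[0,0,0],[0,0,0],[0,0,0],[0,0,0],[0,0,0]]'

```text
time_s: 7.4
tcp_pos: [0.5194, -0.2079, 0.1983]
tool_rot: [0.705, 0.054, -0.053, -0.705]
force: [-0.2, -0.2, -0.5]
finger_gap: 0.442
```

```bash
python3 -c "
from h import *
take('wrist','w8');take('scene','s8');gc(8.5,-1,.199)
crop('w8',225,150,425,300,4,'w8c');crop('s8',210,130,330,240,5,'s8c')"
```

```text
t 7.5 tcp [ 0.5194 -0.208   0.1987] need tool mm [-0.7 -0.3  0.8] toolz [-0.151  0.989 -0.001] toolx [0.989 0.151 0.001] yaw 0.1513 F [-0.   -0.57 -0.76] gap 0.443 q [-0.59  0.4   1.28  0.    1.46 -2.31]
caster-frame tcp mm [ 9.2  -1.83] F u,v,z [-0.09 -0.56 -0.76]
```

View pics/w8c.png

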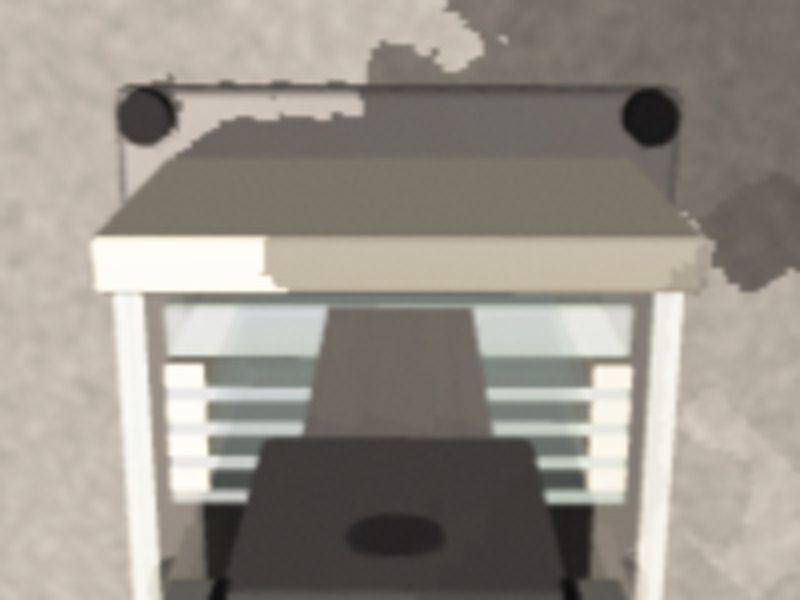

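View pics/s8c.png

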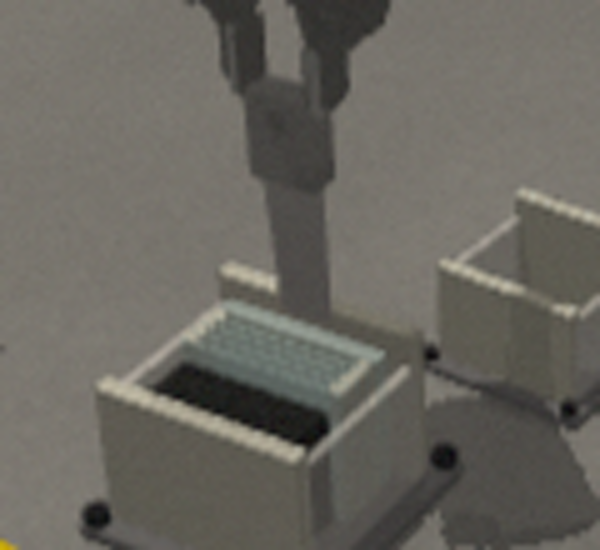

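The tip's flat edge is at crop row 308, the wall's inner edge at 291, so about 3.5–4 mm off the wall and just past the plate edge (306). Easing towards the wall until touch.

Request:
servo_tool --fingers '[30,30,30,30]' --travel '[[-1,0,0.5],[-1,0,0.5],[0,0,0],[0,0,0]]' --rotation '[[0,0,0],[0,0,0],[0,0,0],[0,0,0]]'

```text
time_s: 7.83
tcp_pos: [0.5169, -0.2072, 0.1983]
tool_rot: [0.705, 0.053, -0.053, -0.705]
force: [-0.1, 0.5, -0.3]
finger_gap: 0.44
```

Request:
servo_tool --fingers '[30,30,30]' --travel '[[-1,0,0],[0,0,0],[0,0,0]]' --rotation '[[0,0,0],[0,0,0],[0,0,0]]'

```text
time_s: 8.08
tcp_pos: [0.5159, -0.2074, 0.1982]
tool_rot: [0.705, 0.053, -0.053, -0.705]
force: [0.1, -0.3, 0.4]
finger_gap: 0.442
```

Request:
servo_tool --fingers '[30,30,30]' --travel '[[-0.7,0,0],[0,0,0],[0,0,0]]' --rotation '[[0,0,0],[0,0,0],[0,0,0]]'

```text
time_s: 8.33
tcp_pos: [0.5152, -0.2075, 0.1981]
tool_rot: [0.705, 0.053, -0.053, -0.705]
force: [-0.0, 1.2, -1.0]
finger_gap: 0.443
```

```bash
python3 -c "
from h import *
gc(8.5,-1,.199)"
```

```text
t 8.33 tcp [ 0.5152 -0.2075  0.1981] need tool mm [ 3.3 -0.9 -0.3] toolz [-0.151  0.989 -0.   ] toolx [0.989 0.151 0.   ] yaw 0.1512 F [-0.04  1.21 -1.04] gap 0.443 q [-0.6   0.39  1.29  0.    1.46 -2.32]
caster-frame tcp mm [ 5.17 -0.68] F u,v,z [ 0.15  1.2  -1.04]
```

Request:
servo_tool --fingers '[30,30,30]' --travel '[[-0.6,0,0],[0,0,0],[0,0,0]]' --rotation '[[0,0,0],[0,0,0],[0,0,0]]'

```text
time_s: 8.58
tcp_pos: [0.5147, -0.2076, 0.1981]
tool_rot: [0.705, 0.053, -0.053, -0.705]
force: [0.2, -0.7, 0.4]
finger_gap: 0.447
```

Request:
servo_tool --fingers '[30,30,30]' --travel '[[-0.6,0,0],[0,0,0],[0,0,0]]' --rotation '[[0,0,0],[0,0,0],[0,0,0]]'

```text
time_s: 8.83
tcp_pos: [0.5141, -0.2077, 0.1982]
tool_rot: [0.705, 0.053, -0.053, -0.705]
force: [0.5, -1.0, -0.7]
finger_gap: 0.443
```

```bash
python3 -c "
from h import *
gc(8.5,-1,.199);take('wrist','w9');crop('w9',225,150,425,300,4,'w9c')"
```

```text
t 8.83 tcp [ 0.5141 -0.2077  0.1982] need tool mm [ 4.5 -0.8 -0.3] toolz [-0.151  0.989 -0.   ] toolx [0.989 0.151 0.   ] yaw 0.1512 F [ 0.55 -0.96 -0.72] gap 0.443 q [-0.6   0.39  1.29  0.    1.46 -2.32]
caster-frame tcp mm [ 4.01 -0.7 ] F u,v,z [ 0.4  -1.03 -0.72]
```

View pics/w9c.png

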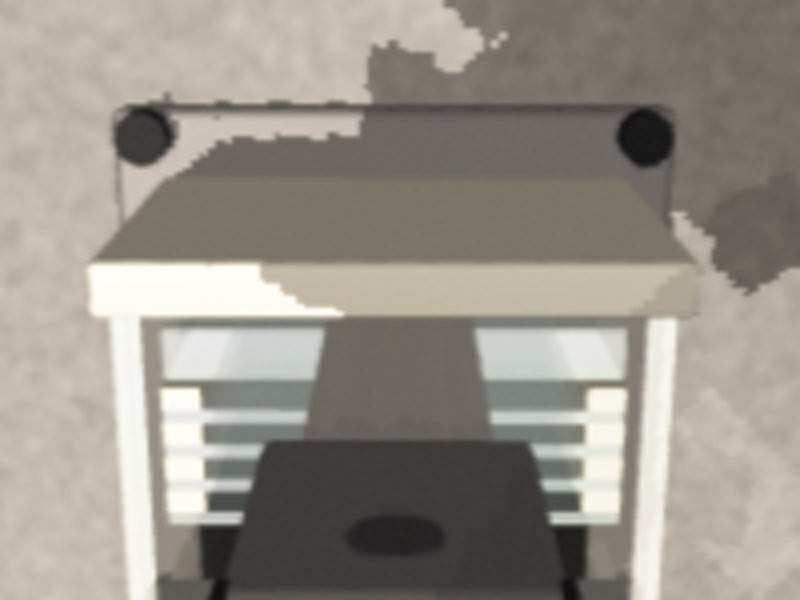

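Request:
servo_tool --fingers '[30,30,30]' --travel '[[-0.6,0,0],[0,0,0],[0,0,0]]' --rotation '[[0,0,0],[0,0,0],[0,0,0]]'

```text
time_s: 9.13
tcp_pos: [0.5135, -0.2078, 0.1981]
tool_rot: [0.705, 0.053, -0.053, -0.705]
force: [0.4, 0.9, -0.0]
finger_gap: 0.445
```

Request:
servo_tool --fingers '[30,30,30]' --travel '[[-0.6,0,0],[0,0,0],[0,0,0]]' --rotation '[[0,0,0],[0,0,0],[0,0,0]]'

```text
time_s: 9.38
tcp_pos: [0.5129, -0.2078, 0.1982]
tool_rot: [0.705, 0.053, -0.053, -0.705]
force: [1.0, -0.2, -0.0]
finger_gap: 0.447
```

```bash
python3 -c "
from h import *
gc(8.5,-1,.199);print(bot.observe()['wrist_torque'])"
```

```text
t 9.38 tcp [ 0.5129 -0.2078  0.1982] need tool mm [ 5.7 -0.8 -0.3] toolz [-0.151  0.989 -0.   ] toolx [0.989 0.151 0.   ] yaw 0.1512 F [ 0.95 -0.2  -0.01] gap 0.447 q [-0.6   0.39  1.3   0.    1.46 -2.32]
caster-frame tcp mm [ 2.83 -0.67] F u,v,z [ 0.91 -0.34 -0.01]
[ 0.06756806 -0.33484828 -0.00629275]
```

Request:
servo_tool --fingers '[30,30,30]' --travel '[[-0.6,0,0],[0,0,0],[0,0,0]]' --rotation '[[0,0,0],[0,0,0],[0,0,0]]'

```text
time_s: 9.63
tcp_pos: [0.5123, -0.2079, 0.1982]
tool_rot: [0.705, 0.053, -0.053, -0.705]
force: [0.7, 1.2, 1.0]
finger_gap: 0.444
```

```bash
python3 -c "
from h import *
gc(8.5,-1,.199);print(bot.observe()['wrist_torque']);take('wrist','w10');crop('w10',225,150,425,300,4,'w10c')
take('scene','s10')
s=bot.observe();M=R.from_quat(s['tool_rot']).as_matrix();t=np.array(s['tcp_pos'])
Rw=np.stack([M[:,0],M[:,2],-M[:,1]],1)
overlay('s10',t+M@[-.0008,.0975,.0005],Rw,blade_lines(0),240,140,8,(60,70),'o10')
print(s['wrist_torque'],s['force'])"
```

```text
t 9.63 tcp [ 0.5123 -0.2079  0.1982] need tool mm [ 6.3 -0.8 -0.3] toolz [-0.151  0.989 -0.   ] toolx [0.989 0.151 0.   ] yaw 0.1512 F [0.69 1.16 1.  ] gap 0.444 q [-0.6   0.39  1.3   0.    1.46 -2.32]
caster-frame tcp mm [ 2.22 -0.69] F u,v,z [0.86 1.05 1.  ]
[ 0.09943282 -0.34274133  0.05111303]
[ 0.0603972  -0.41100323 -0.00635332] [ 0.31972157 -0.08719869 -0.30940318]
```

View pics/w10c.png

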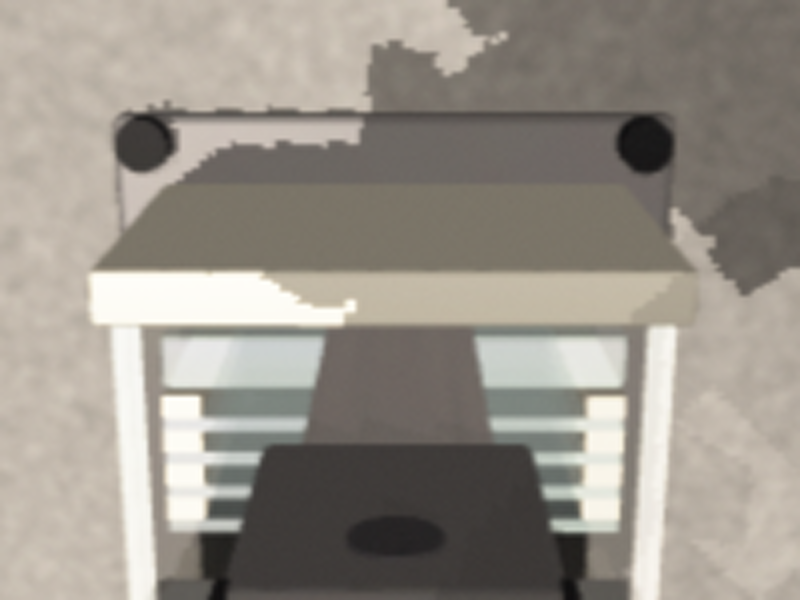

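View pics/o10.png

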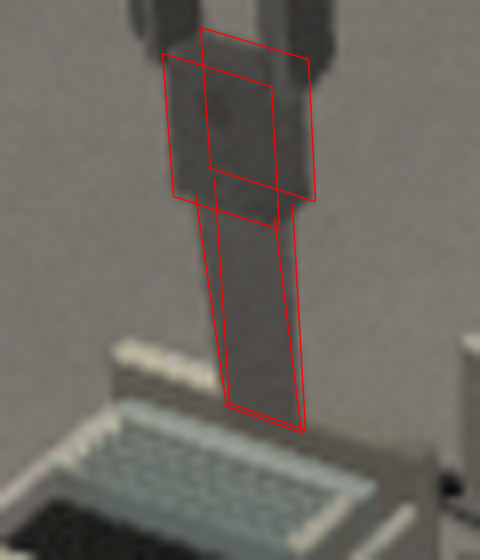

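The handle's lower edge shifted in the wrist view (crop row 437 → 441 → 445) with torque present and little force: the tip is touching the wall and the blade is pivoting slightly in the pads. Measuring the tilt precisely.

```bash
python3 - <<'E'
from h import *
for f in('w4','w5','w6','w7','w8','w9','w10'):
    im=cv2.imread('pics/%s.png'%f).astype(float).sum(2)/3
    c=im[:,300:320].mean(1); print(f,np.round(c[254:266]).astype(int), np.round(c[288:304]).astype(int),np.round(c[326:342]).astype(int))
E
```

```text
w4 [102 101 101 100  96  71  58  56  56  56  56  56] [52 54 56 56 56 56 56 56 57 63 69 75 78 81 83 83] [ 81  82  82  81  82  81  81  80  88 140 159 161 161 163 162 162]
w5 [108 105 103 101  98  74  62  60  60  60  60  60] [55 58 59 59 59 59 59 59 60 67 74 81 83 84 86 86] [ 84  84  83  83  83  83  83  82  88 149 179 182 181 180 180 180]
w6 [109 106 105 103  99  75  63  61  61  61  61  61] [58 60 62 62 62 62 62 62 63 70 80 88 92 96 98 98] [85 84 85 85 85 84 84 83 81 91 98 99 99 99 99 99]
w7 [106 101  98  98  95  73  62  60  60  60  60  61] [57 60 61 61 61 61 61 61 62 69 80 88 92 95 98 98] [ 84  84  84  84  84  84  84  82  89 152 180 184 185 185 185 184]
w8 [103 103 104 102  98  74  62  60  60  60  60  60] [56 59 61 61 61 61 61 61 62 69 79 88 92 95 98 98] [ 84  84  84  84  84  83  83  82  89 150 177 181 183 183 182 182]
w9 [109 106 101  99  98  95  67  60  60  60  60  60] [56 59 59 60 59 60 60 60 62 70 81 88 92 95 97 98] [ 83  83  83  83  83  83  83  82  88 149 177 180 181 181 180 180]
w10 [107 109 107 103  99  98  94  66  60  60  60  60] [56 59 60 60 60 60 60 60 62 70 82 88 92 95 98 98] [ 83  83  83  83  83  83  83  82  94 172 198 184 180 181 181 180]
```

Request:
servo_tool --fingers '[30,30,30,30,30,30]' --travel '[[1,0,0],[1,0,0],[1,0,0],[1,0,0],[0,0,0],[0,0,0]]' --rotation '[[0,0,0],[0,0,0],[0,0,0],[0,0,0],[0,0,0],[0,0,0]]'

```text
time_s: 10.23
tcp_pos: [0.5161, -0.2073, 0.198]
tool_rot: [-0.705, -0.053, 0.054, 0.705]
force: [0.3, -0.0, -0.9]
finger_gap: 0.442
```

```bash
python3 - <<'E'
from h import *
gc(8.5,-1,.199);print(bot.observe()['wrist_torque']);take('wrist','w11');crop('w11',225,150,425,300,4,'w11c')
im=cv2.imread('pics/w11.png').astype(float).sum(2)/3
c=im[:,300:320].mean(1); print(np.round(c[254:266]).astype(int), np.round(c[288:304]).astype(int))
E
```

```text
t 10.23 tcp [ 0.5161 -0.2073  0.198 ] need tool mm [ 2.4 -1.  -0.4] toolz [-0.151  0.989  0.   ] toolx [ 0.989  0.151 -0.   ] yaw 0.1512 F [ 0.33 -0.01 -0.88] gap 0.442 q [-0.59  0.39  1.29 -0.    1.46 -2.32]
caster-frame tcp mm [ 6.08 -0.62] F u,v,z [ 0.33 -0.06 -0.88]
[-0.05144783 -0.00708451 -0.03783496]
[104 102 100  99  96  73  62  60  60  60  60  60] [57 59 61 61 60 61 61 61 61 69 79 87 92 95 97 98]
```

View pics/w11c.png

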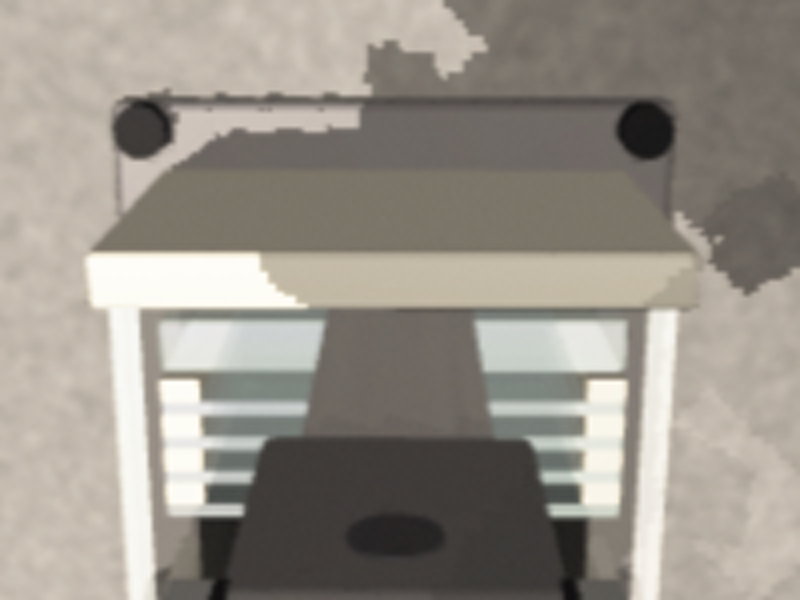

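The tilt was elastic and has gone (torque ≈ 0, edge back). Wall contact works out at about u = 5.4 mm; now at 6.1, so 0.7 mm clear. Descending gently past the plate tops.

Request:
servo_tool --fingers '[30,30,30,30,30]' --travel '[[0.2,1.5,0],[0,1.5,0],[0,1.5,0],[0,0,0],[0,0,0]]' --rotation '[[0,0,0],[0,0,0],[0,0,0],[0,0,0],[0,0,0]]'

```text
time_s: 10.7
tcp_pos: [0.5163, -0.2073, 0.1935]
tool_rot: [-0.705, -0.053, 0.053, 0.705]
force: [0.1, -0.2, 0.2]
finger_gap: 0.442
```

Request:
servo_tool --fingers '[30,30,30,30,30]' --travel '[[0,1.5,0],[0,1.5,0],[0,1.5,0],[0,0,0],[0,0,0]]' --rotation '[[0,0,0],[0,0,0],[0,0,0],[0,0,0],[0,0,0]]'

```text
time_s: 11.12
tcp_pos: [0.5164, -0.2073, 0.189]
tool_rot: [-0.705, -0.053, 0.053, 0.705]
force: [-0.2, -0.3, 0.2]
finger_gap: 0.438
```

Request:
servo_tool --fingers '[30,30,30,30,30]' --travel '[[0,1.5,0],[0,1.5,0],[0,1.5,0],[0,0,0],[0,0,0]]' --rotation '[[0,0,0],[0,0,0],[0,0,0],[0,0,0],[0,0,0]]'

```text
time_s: 11.53
tcp_pos: [0.5164, -0.2073, 0.1845]
tool_rot: [-0.705, -0.053, 0.053, 0.705]
force: [-0.2, 0.2, -0.7]
finger_gap: 0.442
```

```bash
python3 -c "
from h import *
gc(5.5,-1,.199);print(bot.observe()['wrist_torque'])
take('wrist','w12');crop('w12',225,150,425,300,4,'w12c')"
```

```text
t 11.53 tcp [ 0.5164 -0.2073  0.1845] need tool mm [ -0.8 -14.5  -0.3] toolz [-0.151  0.989  0.   ] toolx [ 0.989  0.151 -0.   ] yaw 0.1512 F [-0.23  0.21 -0.74] gap 0.442 q [-0.59  0.41  1.31 -0.    1.43 -2.32]
caster-frame tcp mm [ 6.33 -0.65] F u,v,z [-0.19  0.25 -0.74]
[-0.00448675  0.03428624 -0.03292826]
```

View pics/w12c.png

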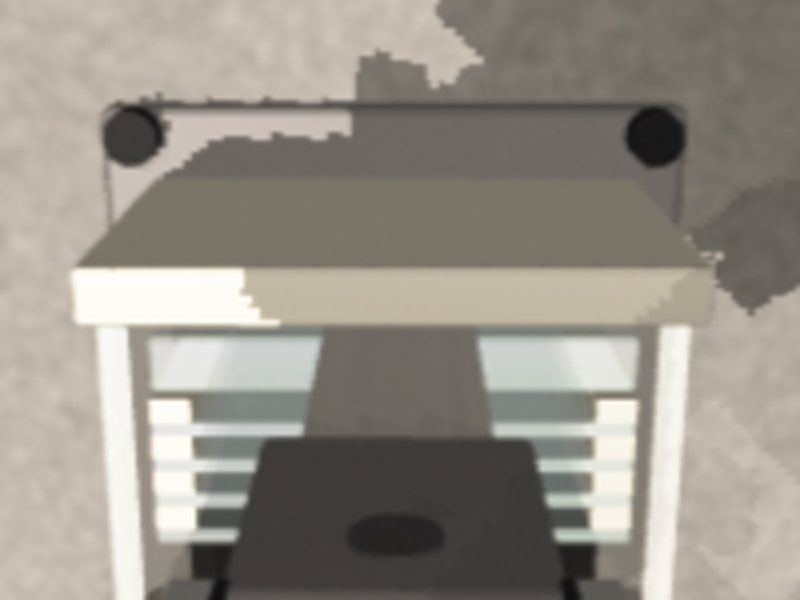

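Tip is some 8 mm into the gap with no force. Moving back to the wall line (-0.7) and going on.

Request:
servo_tool --fingers '[30,30,30,30,30,30,30,30]' --travel '[[-0.4,1.5,0],[-0.3,1.5,0],[0,1.5,0],[0,1.5,0],[0,1.5,0],[0,1.5,0],[0,0,0],[0,0,0]]' --rotation '[[0,0,0],[0,0,0],[0,0,0],[0,0,0],[0,0,0],[0,0,0],[0,0,0],[0,0,0]]'

```text
time_s: 12.25
tcp_pos: [0.5157, -0.2074, 0.1756]
tool_rot: [-0.705, -0.053, 0.053, 0.705]
force: [0.4, 0.4, -0.4]
finger_gap: 0.439
```

Request:
servo_tool --fingers '[30,30,30,30,30]' --travel '[[0,1.3,0],[0,1.3,0],[0,1.4,0],[0,0,0],[0,0,0]]' --rotation '[[0,0,0],[0,0,0],[0,0,0],[0,0,0],[0,0,0]]'

```text
time_s: 12.67
tcp_pos: [0.5157, -0.2074, 0.1715]
tool_rot: [-0.705, -0.053, 0.053, 0.705]
force: [0.3, 0.1, 0.0]
finger_gap: 0.442
```

```bash
python3 -c "
from h import *
gc(5.5,-1,.199);print(bot.observe()['wrist_torque'])"
```

```text
t 12.67 tcp [ 0.5157 -0.2074  0.1715] need tool mm [ -0.2 -27.5  -0.4] toolz [-0.151  0.989  0.   ] toolx [ 0.989  0.151 -0.   ] yaw 0.1512 F [0.33 0.09 0.03] gap 0.442 q [-0.6   0.41  1.33  0.    1.39 -2.32]
caster-frame tcp mm [ 5.67 -0.63] F u,v,z [0.34 0.04 0.03]
[ 0.02320499 -0.03410684 -0.01944651]
```

Request:
servo_tool --fingers '[30,30,30,30]' --travel '[[0,1.5,0],[0,1.5,0],[0,0,0],[0,0,0]]' --rotation '[[0,0,0],[0,0,0],[0,0,0],[0,0,0]]'

```text
time_s: 13.0
tcp_pos: [0.5157, -0.2074, 0.1685]
tool_rot: [-0.705, -0.053, 0.053, 0.705]
force: [1.6, 0.1, -0.3]
finger_gap: 0.445
```

Request:
servo_tool --fingers '[30,30,30,30]' --travel '[[0,1.5,0],[0,1.5,0],[0,0,0],[0,0,0]]' --rotation '[[0,0,0],[0,0,0],[0,0,0],[0,0,0]]'

```text
time_s: 13.33
tcp_pos: [0.5156, -0.2074, 0.1655]
tool_rot: [-0.705, -0.053, 0.053, 0.705]
force: [-0.5, -0.2, -0.1]
finger_gap: 0.441
```

```bash
python3 -c "
from h import *
gc(5.5,-1,.199);print(bot.observe()['wrist_torque'])"
```

```text
t 13.33 tcp [ 0.5156 -0.2074  0.1655] need tool mm [ -0.1 -33.5  -0.4] toolz [-0.151  0.989  0.   ] toolx [ 0.989  0.151 -0.   ] yaw 0.1512 F [-0.5  -0.22 -0.06] gap 0.441 q [-0.6   0.42  1.34  0.    1.38 -2.32]
caster-frame tcp mm [ 5.62 -0.62] F u,v,z [-0.52 -0.14 -0.06]
[ 0.01072669 -0.0024815   0.00828598]
```

Request:
servo_tool --fingers '[30,30,30,30]' --travel '[[0,1,0],[0,1,0],[0,0,0],[0,0,0]]' --rotation '[[0,0,0],[0,0,0],[0,0,0],[0,0,0]]'

```text
time_s: 13.67
tcp_pos: [0.5156, -0.2074, 0.1635]
tool_rot: [-0.705, -0.053, 0.053, 0.705]
force: [-0.3, -0.9, -0.7]
finger_gap: 0.447
```

Request:
servo_tool --fingers '[30,30,30,30]' --travel '[[0,1,0],[0,1,0],[0,0,0],[0,0,0]]' --rotation '[[0,0,0],[0,0,0],[0,0,0],[0,0,0]]'

```text
time_s: 14.0
tcp_pos: [0.5158, -0.2075, 0.1618]
tool_rot: [0.705, 0.053, -0.053, -0.705]
force: [-0.6, -0.3, 2.4]
finger_gap: 0.443
```

Request:
servo_tool --fingers '[30,30,30,30]' --travel '[[0,1,0],[0,1,0],[0,0,0],[0,0,0]]' --rotation '[[0,0,0],[0,0,0],[0,0,0],[0,0,0]]'

```text
time_s: 14.33
tcp_pos: [0.5158, -0.2076, 0.1601]
tool_rot: [0.705, 0.054, -0.053, -0.705]
force: [-1.1, -0.9, 5.5]
finger_gap: 0.441
```

```bash
python3 -c "
from h import *
gc(5.5,-1,.199);print(bot.observe()['wrist_torque'])"
```

```text
t 14.33 tcp [ 0.5158 -0.2076  0.1601] need tool mm [ -0.2 -38.9  -0.1] toolz [-0.151  0.989 -0.001] toolx [0.989 0.151 0.001] yaw 0.1512 F [-1.12 -0.92  5.49] gap 0.441 q [-0.6   0.42  1.35 -0.    1.36 -2.32]
caster-frame tcp mm [ 5.75 -0.92] F u,v,z [-1.25 -0.74  5.49]
[-0.13932596  0.33464502 -0.02127387]
```

Drag has started (about 5.5 N, up ~1.5 N/mm). One more millimetre.

Request:
servo_tool --fingers '[30,30,30,30]' --travel '[[-0.2,1,0],[0,0,0],[0,0,0],[0,0,0]]' --rotation '[[0,0,0],[0,0,0],[0,0,0],[0,0,0]]'

```text
time_s: 14.67
tcp_pos: [0.5157, -0.2077, 0.1593]
tool_rot: [0.705, 0.054, -0.053, -0.705]
force: [-1.6, -0.5, 7.2]
finger_gap: 0.439
```

Request:
servo_tool --fingers '[30]' --travel '[[0,0,0]]' --rotation '[[0,0,0]]'

```text
time_s: 14.75
tcp_pos: [0.5157, -0.2077, 0.1593]
tool_rot: [0.705, 0.054, -0.053, -0.705]
force: [-1.5, -0.1, 7.6]
finger_gap: 0.444
```

```bash
python3 -c "
from h import *
gc(5.5,-1,.199);print(bot.observe()['wrist_torque']);take('wrist','w13');crop('w13',225,150,425,300,4,'w13c')
im=cv2.imread('pics/w13.png').astype(float).sum(2)/3
c=im[:,300:320].mean(1); print(np.round(c[254:266]).astype(int), np.round(c[288:304]).astype(int))
gc(5.5,-1,.199)
"
```

```text
t 14.75 tcp [ 0.5157 -0.2077  0.1593] need tool mm [ -0.1 -39.7  -0.1] toolz [-0.151  0.989 -0.001] toolx [0.989 0.151 0.001] yaw 0.1512 F [-1.49 -0.13  7.61] gap 0.444 q [-0.6   0.42  1.36 -0.    1.36 -2.32]
caster-frame tcp mm [ 5.63 -0.98] F u,v,z [-1.49  0.1   7.61]
[-0.03395813  0.23397924 -0.05501527]
[110 106 104 103  98  71  61  60  60  60  60  60] [57 60 61 61 61 61 61 61 62 69 80 88 92 95 97 98]
t 14.8 tcp [ 0.5157 -0.2077  0.1593] need tool mm [ -0.1 -39.7  -0. ] toolz [-0.151  0.989 -0.001] toolx [0.989 0.151 0.001] yaw 0.1511 F [-1.64 -0.25  7.04] gap 0.44 q [-0.6   0.42  1.36 -0.    1.36 -2.32]
caster-frame tcp mm [ 5.63 -1.01] F u,v,z [-1.66  0.    7.04]
```

View pics/w13c.png

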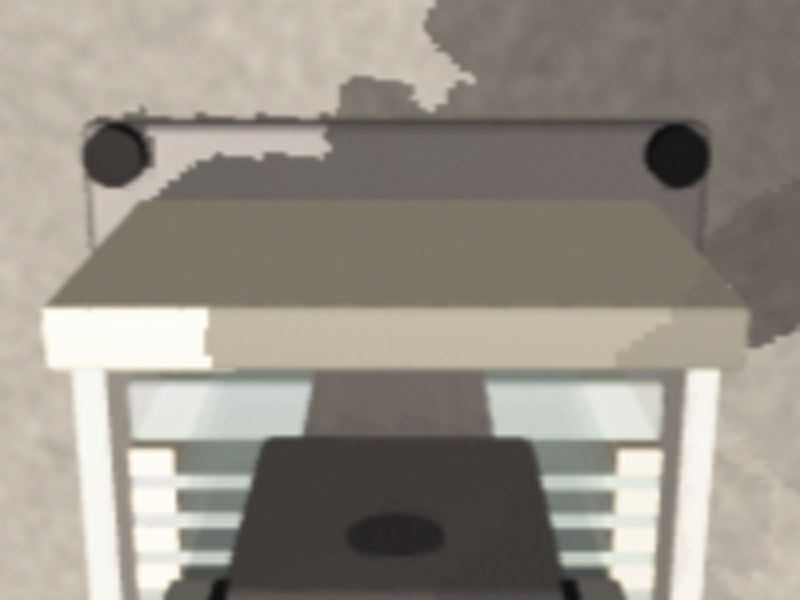

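Drag ≈ 7.3 N with a small sideways bias (-1.6 N across the gap). Relieving the bias before letting go.

Request:
servo_tool --fingers '[30,30,30,30]' --travel '[[-0.5,0,0],[0,0,0],[0,0,0],[0,0,0]]' --rotation '[[0,0,0],[0,0,0],[0,0,0],[0,0,0]]'

```text
time_s: 15.13
tcp_pos: [0.5154, -0.2078, 0.1593]
tool_rot: [0.705, 0.054, -0.053, -0.705]
force: [-1.1, -1.1, 6.7]
finger_gap: 0.444
```

```bash
python3 -c "
from h import *
gc(5.5,-1,.199);print(bot.observe()['wrist_torque'])"
```

```text
t 15.13 tcp [ 0.5154 -0.2078  0.1593] need tool mm [  0.2 -39.7  -0.1] toolz [-0.151  0.989 -0.001] toolx [0.989 0.151 0.001] yaw 0.1511 F [-1.07 -1.11  6.73] gap 0.444 q [-0.6   0.42  1.36  0.    1.36 -2.32]
caster-frame tcp mm [ 5.31 -0.99] F u,v,z [-1.23 -0.94  6.73]
[-0.04473266  0.13043995 -0.03633175]
```

Request:
servo_tool --fingers '[30,30,30,30]' --travel '[[-0.5,0.7,0],[0,0,0],[0,0,0],[0,0,0]]' --rotation '[[0,0,0],[0,0,0],[0,0,0],[0,0,0]]'

```text
time_s: 15.47
tcp_pos: [0.5153, -0.2078, 0.1589]
tool_rot: [0.706, 0.054, -0.053, -0.705]
force: [-0.7, -0.4, 6.8]
finger_gap: 0.44
```

```bash
python3 -c "
from h import *
gc(5.5,-1,.199);print(bot.observe()['wrist_torque'])"
```

```text
t 15.47 tcp [ 0.5153 -0.2078  0.1589] need tool mm [  0.4 -40.1  -0. ] toolz [-0.151  0.989 -0.002] toolx [0.989 0.151 0.002] yaw 0.1512 F [-0.65 -0.38  6.76] gap 0.44 q [-0.6   0.42  1.36  0.    1.36 -2.32]
caster-frame tcp mm [ 5.21 -1.05] F u,v,z [-0.7  -0.28  6.76]
[ 0.02921007 -0.04148897 -0.08091635]
```

Balanced now: drag ≈ 6.8 N, sideways and torque near zero. Letting go.

Request:
servo_tool --fingers '[45,52,60,70,70,70]' --travel '[[0,0,0],[0,0,0],[0,0,0],[0,0,0],[0,0,0],[0,0,0]]' --rotation '[[0,0,0],[0,0,0],[0,0,0],[0,0,0],[0,0,0],[0,0,0]]'

```text
time_s: 15.97
tcp_pos: [0.5145, -0.2076, 0.1578]
tool_rot: [-0.705, -0.053, 0.053, 0.705]
force: [0.2, -0.3, -0.9]
finger_gap: 0.819
```

```bash
python3 -c "
from h import *
gc(5.5,-1,.199);print(bot.observe()['wrist_torque']);take('wrist','w14')
im=cv2.imread('pics/w14.png').astype(float).sum(2)/3
c=im[:,300:320].mean(1); print(np.round(c[254:266]).astype(int), np.round(c[288:304]).astype(int))"
```

```text
t 15.97 tcp [ 0.5145 -0.2076  0.1578] need tool mm [  1.  -41.2  -0.3] toolz [-0.151  0.989  0.   ] toolx [ 0.989  0.151 -0.   ] yaw 0.1512 F [ 0.24 -0.3  -0.88] gap 0.819 q [-0.6   0.42  1.36  0.    1.36 -2.32]
caster-frame tcp mm [ 4.44 -0.65] F u,v,z [ 0.19 -0.33 -0.88]
[ 0.02296656 -0.03211897 -0.00071343]
[107 106 104 102 100  98  95  79  62  59  59  59] [50 50 52 56 58 59 60 60 60 60 60 62 69 80 87 91]
```

View pics/w14.png

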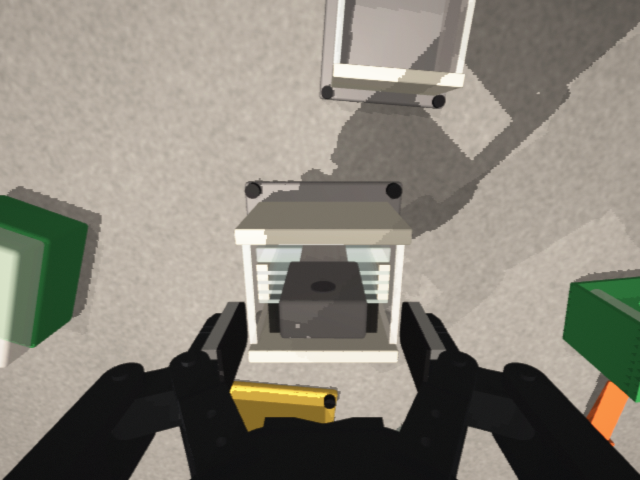

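The blade stands free between the open pads. Retreating straight up.

Request:
servo_tool --fingers '[70,70,70,70,70,70,70,70,70]' --travel '[[0,-8,0],[0,-15,0],[0,-20,0],[0,-20,0],[0,-20,0],[0,-20,0],[0,-10,0],[0,0,0],[0,0,0]]' --rotation '[[0,0,0],[0,0,0],[0,0,0],[0,0,0],[0,0,0],[0,0,0],[0,0,0],[0,0,0],[0,0,0]]'

```text
time_s: 16.77
tcp_pos: [0.5145, -0.2076, 0.2712]
tool_rot: [0.705, 0.054, -0.053, -0.705]
force: [-0.2, -0.3, -1.1]
finger_gap: 0.821
```

```bash
python3 -c "
from h import *
gc(5.5,-1,.199);take('scene','s15');take('wrist','w15');crop('s15',150,100,450,320,2.6,'s15c')
Rw=np.array([[U[0],V[0],0],[U[1],V[1],0],[0,0,1]])
o=np.r_[W+U*(.0055),.0622]
overlay('s15',o,Rw,blade_lines(0),240,140,8,(60,70),'o15')"
```

```text
t 16.77 tcp [ 0.5145 -0.2076  0.2712] need tool mm [ 1.  72.2 -0.3] toolz [-0.151  0.989 -0.001] toolx [0.989 0.151 0.001] yaw 0.1512 F [-0.23 -0.31 -1.11] gap 0.821 q [-0.6   0.35  1.15  0.    1.64 -2.32]
caster-frame tcp mm [ 4.47 -0.65] F u,v,z [-0.28 -0.27 -1.11]
```

View pics/s15c.png

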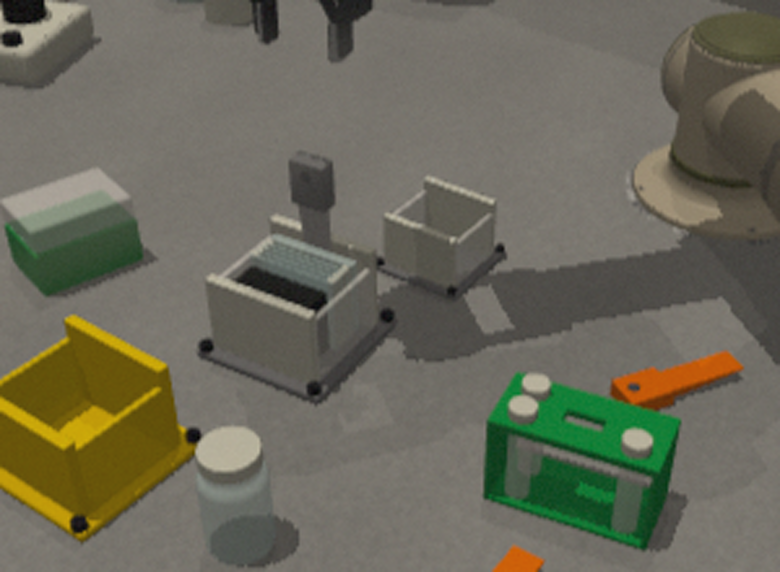

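View pics/o15.png

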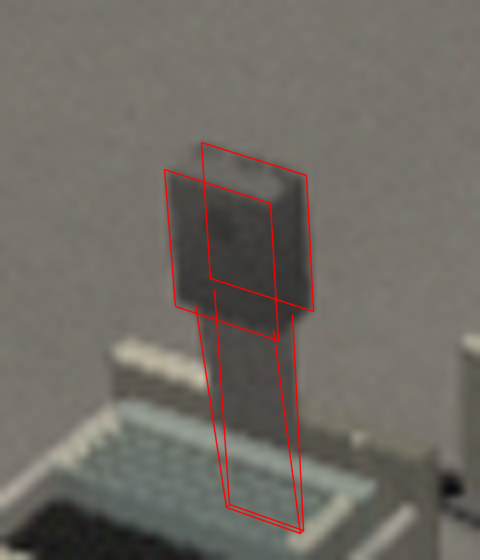

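View pics/w15.png

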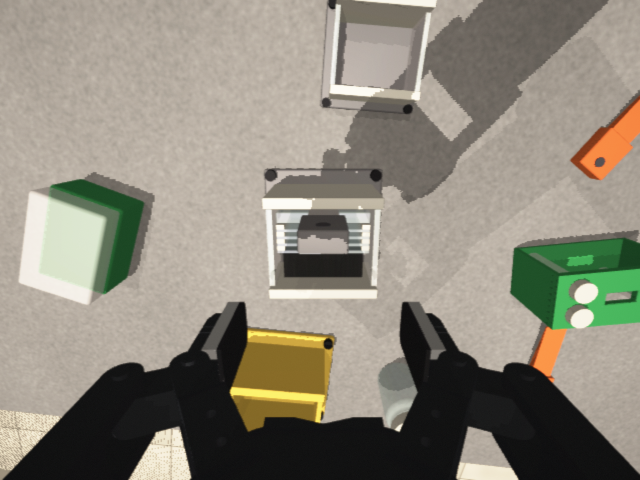

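The blade stands upright in the gap at crop (312,200), flat side to the wall. The overlay matches its held depth, the robot is clear, and nothing else has moved. Handing in.

```bash
python3 -c "
from h import *
print(job.job_done())"
```

```text
the job is handed in; nothing more can be done
None
```

The blade is standing upright and snug in the gap between the tall end wall and the glass plates. I let go and handed the job in at about 17 s.

- **Picking up:** I took the grey-handled blade from the green rack. A wrist measurement and a scene overlay both showed its flat face already towards the end wall, so no half turn was needed.
- **Finding the wall:** I located the wall by a light touch of the tip just above the plate tops. That tilted the blade slightly in the pads; the tilt sprang back when I eased off.
- **Inserting:** I slid the blade down in small steps with the force checked. The drag began about 30 mm below the plate tops, and the tip ended about 33 mm down. The drag peaked at 7.6 N. It read 6.8 N at release, with sideways force and torque near zero.
- **Last checks:** After release the pictures show the blade upright and at the same depth, the gripper well clear above it, and the other things in view where they were.
- **Disagreements:**
  - Triangulated heights came out 2–4 mm low: 101–102 mm for the wall against 105 mm given, and 143 mm for the handle top against 145 mm.
  - The scene overlay sits about 1–2 px off the picture, which is within the calibration.

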